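Close the hold-down strap over a copper blank on a silversmith's bench

TASK

On the round holding fixture, swing the long slotted steel strap about its loose pivot bolt, along the raised rail, until its slot finds the stud standing in the rail's gap, then press the strap down past the spring catches so that it lies fully home and flat across the copper blank. Do not force it, leave it captive on its bolt, do not disturb the goblet, hammer and dish, and take the hand away at the end.

Things in the scene. Friction and masses are not known exactly. Their poses are not given: they have to be found in the camera images.
- base: Fixed fixture: grey round plate, 300 mm across, 12 mm thick. Origin: its centre (the pivot axis), underside; z up. A dark steel arc rail round the pivot covers radii 112-138 mm, top at z 46 mm, with a stop block up to z 60 mm at both ends; outside 138 mm it is clear down to the plate. The rail has one gap, 39 mm wide, straight-sided, floor at z 20 mm (see gap_middle).
- pivot (a point): Top of the loose pivot bolt's hex head, on the base's axis, z 47 mm. Head and washer 25 mm across, underside at z 37 mm; shank 10 mm. Below it a boss 100 mm across, top at z 20 mm, carries the strap.
- blank (a point): Centre of the top of the copper blank, a disc 52 mm across on the base plate, 82 mm out along the base's +x, top at z 18 mm.
- gap_middle (a point): Middle of the RANGE where the gap may be, not the gap: base's +x, radius 125 mm, z 20 mm. The gap is up to 0.25 rad round the pivot to either side; find it by sight or touch. In its middle, at radius 125 mm, stands a steel stud 8 mm thick, pointed top at z 43 mm. Two spring-loaded round noses in the gap's sides narrow it to about 32 mm at z 33 mm.
- strap: Loose flat T-shaped steel strap, 8 mm thick, about 0.42 kg. Origin: underside, centre of its 15 mm hole round the pivot bolt (captive, 2.5 mm play); +x to the slotted end, z up. Tail x -20 to 20 mm, 90 mm wide; arm x 20 to 172 mm, 36 mm wide. It starts leaning on the rail, slotted end about 0.2 rad up, 0.75-1.05 rad anticlockwise (from above) of the base's +x: swing it clockwise.
- strap_slot (a point): Centre, on the underside, of the 34 x 12 mm slot, 125 mm from the strap's origin. Height: 47-49 mm while riding on the rail; about 33-38 mm once the strap, pushed slowly (50 mm/s or less) over the gap, has dropped by its own weight onto the noses; there the gap's far side stops it; 20 mm when fully home.
- strap_end (a point): Middle of the strap's slotted end, top edge, 172 mm from its origin. The 34 mm outside the rail can be pushed sideways. Once dropped on the noses, the strap needs about 6-20 N down, over the blank, to snap past them flat onto boss and gap floor (top then at z 28 mm); the stud sticks out 15 mm above it.
- goblet: Silver goblet, 150 mm tall, 72 mm across, standing on the bench; leave alone. Origin: centre of its underside.
- hammer: Hammer, 200 mm long, wooden handle, lying on the bench; leave alone. Origin: underside, middle of its length.
- dish: White bowl, 90 mm across, 30 mm high, on the bench; leave alone. Origin: centre of its underside.
There are look-alikes about, which are no part of the job. There is more than one size of the strap; the one meant has the size given above.

How it is judged:
At the end, for the whole second after the job is handed in: The strap lies flat (within 0.03 rad) and home at rest: underside at the slot 17 to 22.5 mm above the bench, which only the gap allows; its direction within 0.32 rad of the base's x axis; its hole still around the pivot bolt (z of strap_slot in the frame of base between 0.017 and 0.0225 m and angle between the z axis of strap and the z axis of base, either way round below 0.03 rad and angle between the x axis of strap and the x axis of base, either way round below 0.32 rad and horizontal distance between strap and base below 0.008 m and linear speed of strap below 0.01 m/s); the robot touches nothing.
It fails at once if the goblet is moved by more than 20 mm (distance of goblet from where it was at the start of the episode above 0.02 m).
It fails at once if the hammer is moved by more than 20 mm (distance of hammer from where it was at the start of the episode above 0.02 m).
It fails at once if the dish is moved by more than 20 mm (distance of dish from where it was at the start of the episode above 0.02 m).
It fails at once if the strap is forced: the fingers bear on it with more than 60 N (contact force between the fingers and strap above 60 N).
It also fails if it takes over 51 s, if anything falls off the work surface, if the arm or the gripper's body presses on something with over 40 N, if the wrist force passes 120 N, or if a joint passes its speed limit or range.

ROBOT

A 6-joint arm with a two-finger parallel gripper is mounted at the origin on the work surface. World frame = base frame: x ahead of the robot, y to its left, z up, the work surface at z = 0. Lengths are in m, angles in rad, forces in N, time in s.
With the tool pointing down it reaches from about 0.35 to 0.975 m from the base axis. Payload 17.4 kg.
Tool frame: the origin (TCP) lies between the finger pads; the fingertips stand 11 mm ahead of it and the grasp point (between the pads) lies 8 mm behind it; z points along the fingers, y is the direction in which the jaws open and shut (so a half turn about z gives the same grasp; the last joint's range is limited). The gripper opens to 85 mm and grips with 20 to 120 N. Pads are 22 mm wide; open, the fingers measure 114 mm over their backs; the gripper's body (76 mm by 85 mm) begins 54 mm behind the grasp point. The pads swing forward as they close: fully open they stand 13 mm farther back than shut.
Start: joints at [1.149, 0.116, 1.442, -0, 1.584, -0.038], TCP at [0.253, 0.626, 0.242] pointing down, gripper open.
Joint ranges: [-2.83, 2.83], [-0.83, 2.19], [0.07, 2.5], [-1.14, 4.28], [0.01, 3], [-2.97, 2.97]. Speed limits (rad/s): [1.89, 1.89, 2.22, 3.14, 3.14, 3.14].

INTERFACE

Orientations are given as a unit quaternion [x, y, z, w].
In Python, from station import state, grab_frame, job_done gives the robot as it stands. The module is installed in compiled form; this text tells all that it offers.
- The arm moves only by the tool jog_arm, never from a script. Its argument "series" is a list that holds one entry, the list of rows, each a list of 7 numbers: the opening, from -1 (shut) to 1 (fully open), so that 0 is half open, then the shift along the tool's x, y, z in cm, then the turn, a rotation vector about the tool's x, y, z in rad. In form: [[[hand, dx, dy, dz, rx, ry, rz], ...]]. A call has 1 to 8 rows; each row is the pose to reach, as a shift and turn from the pose commanded when the call began, along the tool's axes at that moment; what a row does not reach only later rows make up. A row lasts 1/12 s, in which the tool goes at most 41.7 mm and 7.16 degrees, less where a joint would pass 70% of its speed; a pose out of reach is approached as far as the arm can. A call with a gripper value outside its range is refused whole. The fingers move at their own pace and stop on an object; "squeeze" is the grip in N (left out, the last holds). Time passes only in rows, so rows that repeat a pose let the fingers close. It gives the time, the measured TCP pose, the force and the opening at its end, in the units of the state.
- state(): the state, without advancing time (a new reading comes with each control period).
- grab_frame(name): name is "side" or "top" or "wrist"; returns a dict with "image" (480x640x3 uint8, blue, green, red), "fovy" (degrees; the focal length in pixels is half the picture's height over the tangent of half this angle, whatever the lens; pixels are square), "cx", "cy" (the principal point, pixels), "rvec" (rotation vector, rad) and "tvec" (3), from world to camera coordinates, as OpenCV has them; the wrist camera has in their place "tool_from_camera" (4x4, takes a point from camera to tool coordinates, whose origin is the TCP and whose axes are the flange's). Camera axes: x right, y down, z forward; pixel columns grow to the right and rows downward; lengths in m; the calibration is good to about 2 mm. A picture is of the moment at which its call begins: read the wrist's pose just before it. There is no depth.
- job_done(): hands the job in, once; it reports no verdict.
The state is a dict: "t": time; "q": joint angles; "qvel": joint speeds; "effort": joint torques, N m; "eef_pos": TCP position; "tcp_rot": TCP orientation; "ft_force": force on the tool from outside, world axes, zero at the start; "ft_torque": the same for the moment, N m; "opening": opening from 0.0 (shut) to 1.0 (fully open).
Only numpy, scipy, OpenCV 4.12 (cv2) and the standard library are available. Lean on these libraries where they do the work, as an engineer would, in place of code of your own. Each camera call takes 0.05 s, during which the arm holds its last target.

## Working session

There is one attempt and no reset: what is moved stays moved. The work goes in short steps, Python scripts to look and compute and a tool call to move; the robot and the scene stay as the last step left them, time stands still between calls to the robot, and variables do not carry over. Pictures are saved under pics/ and viewed, and the job is handed in when it is done.

Besides the shell and the picture viewer there is one more tool, called after "Emit:" by a JSON object that holds its "method" and its "body", one argument or row to a line. jog_arm: Moves the arm, as the interface text tells. Its arguments: {"type":"object","properties":{"series":{"type":"array"},"squeeze":{"type":"number"}},"required":["series"]}

```bash
mkdir -p pics
cat > h.py <<'E'
import numpy as np,cv2
from station import state,grab_frame,job_done
from scipy.spatial.transform import Rotation as R
def cam(f,st=None):
    h=f["image"].shape[0]; fl=h/2/np.tan(np.radians(f["fovy"])/2)
    K=np.array([[fl,0,f["cx"]],[0,fl,f["cy"]],[0,0,1]])
    if "rvec" in f:
        Rm=cv2.Rodrigues(np.array(f["rvec"],float))[0]; t=np.array(f["tvec"],float).ravel()
    else:
        T=np.eye(4);T[:3,:3]=R.from_quat(st["tcp_rot"]).as_matrix();T[:3,3]=st["eef_pos"]
        M=np.linalg.inv(T@np.array(f["tool_from_camera"]));Rm=M[:3,:3];t=M[:3,3]
    return K,Rm,t
def ray(c,u,v,z):
    K,Rm,t=c; d=Rm.T@np.linalg.inv(K)@[u,v,1]; o=-Rm.T@t
    return o+d*(z-o[2])/d[2]
def proj(c,p):
    K,Rm,t=c; q=K@(Rm@np.array(p,float)+t); return q[:2]/q[2]
E
python3 - <<'E'
from h import *
import pickle
s=state();print(s)
for n in ("top","side","wrist"):
    f=grab_frame(n);cv2.imwrite(f"pics/{n}0.png",f["image"]);pickle.dump((f,s),open(f"{n}0.pkl","wb"))
    K,Rm,t=cam(f,s);print(n,f["fovy"],f["cx"],f["cy"],-Rm.T@t,Rm[2])
E
```

```text
{'t': 0.0, 'q': array([ 1.14923524e+00,  1.16491080e-01,  1.44226278e+00, -5.68061630e-06,
        1.58399355e+00, -3.78051096e-02]), 'qvel': array([-0.0004728 ,  0.00037877,  0.00031464, -0.00057579,  0.00179045,
       -0.00015772]), 'effort': array([-3.32851399e-03, -7.31983924e+01, -6.32478547e+01, -3.26242825e-04,
        6.39238904e-03, -4.42744081e-06]), 'eef_pos': array([0.25266536, 0.62573902, 0.24156027]), 'tcp_rot': array([ 1.90702756e-01,  9.81647659e-01, -5.62862905e-04, -1.28685797e-04]), 'ft_force': array([0.51933419, 0.02209976, 0.09356624]), 'ft_torque': array([ 0.01369856, -0.00490844, -0.01741708]), 'opening': 1.0018094268414304}
top 42.909716857340044 319.82132070325554 247.80231797349285 [0.21878893 0.04451083 1.65932624] [ 0.10663826 -0.01219164 -0.99422314]
side 50.79886170645326 316.4671160514669 236.12515212635907 [-0.3678998  -0.72025747  1.06737934] [ 0.5285777   0.51308731 -0.67627437]
wrist 65.30236565535934 321.646216165091 246.57516060288373 [0.18781236 0.65286414 0.37191566] [ 0.25347974 -0.10287405 -0.96185495]
```

View pics/top0.png

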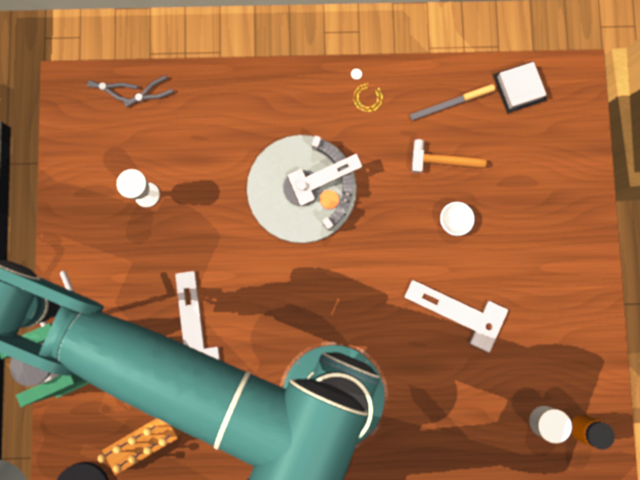

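View pics/side0.png

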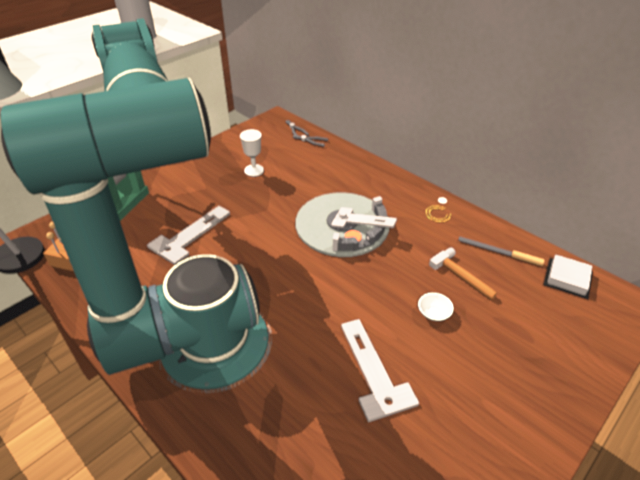

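View pics/wrist0.png

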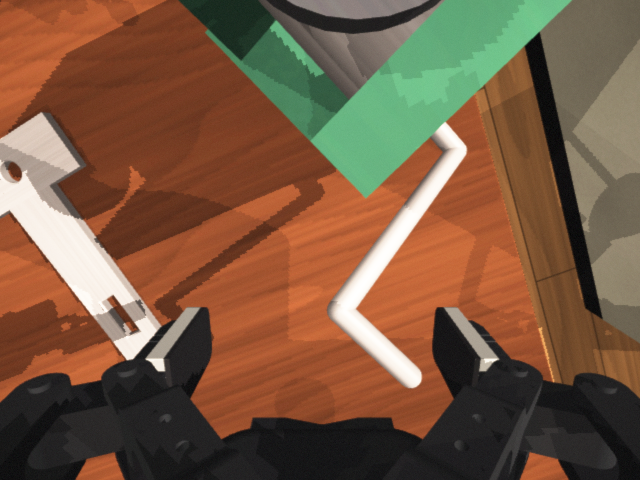

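Top view: the fixture is at about (302,188) with a strap on its bolt. Possible mix-ups for the strap are the loose one at (195,315) and the loose one at (455,315). The strap on the pivot bolt, arm from (303,183) to (358,163), is the one described. Now the close crop.

Run:
```python
from h import *
import pickle
f,s=pickle.load(open("top0.pkl","rb"));c=cam(f)
im=f["image"]
cv2.imwrite("pics/top0c.png",cv2.resize(im[120:255,235:370],(800,600) if 0 else (600,600),interpolation=cv2.INTER_CUBIC))
f2,_=pickle.load(open("side0.pkl","rb"));c2=cam(f2)
cv2.imwrite("pics/side0c.png",cv2.resize(f2["image"][180:265,285:405],(780,552),interpolation=cv2.INTER_CUBIC))
for n,u,v,z in [("base",302,188,.012),("gob",146,195,0),("ham",450,159,.01),("dish",457,218,.03),("s1",195,315,0),("s2",455,315,0)]:print(n,ray(c,u,v,z))
```

```text
base [0.56149175 0.06897453 0.012     ]
gob [0.55443846 0.4985258  0.        ]
ham [ 0.63384849 -0.34187279  0.01      ]
dish [ 0.46554201 -0.34829764  0.03      ]
s1 [0.22281003 0.36518264 0.        ]
s2 [ 0.20499937 -0.33699428  0.        ]
```

View pics/top0c.png

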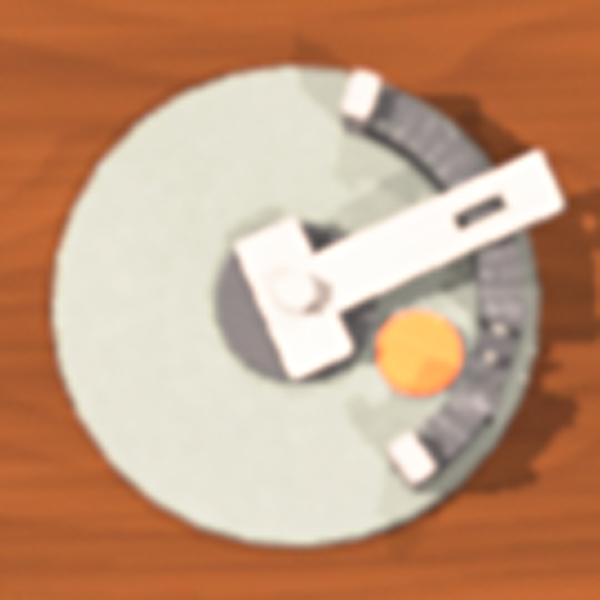

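View pics/side0c.png

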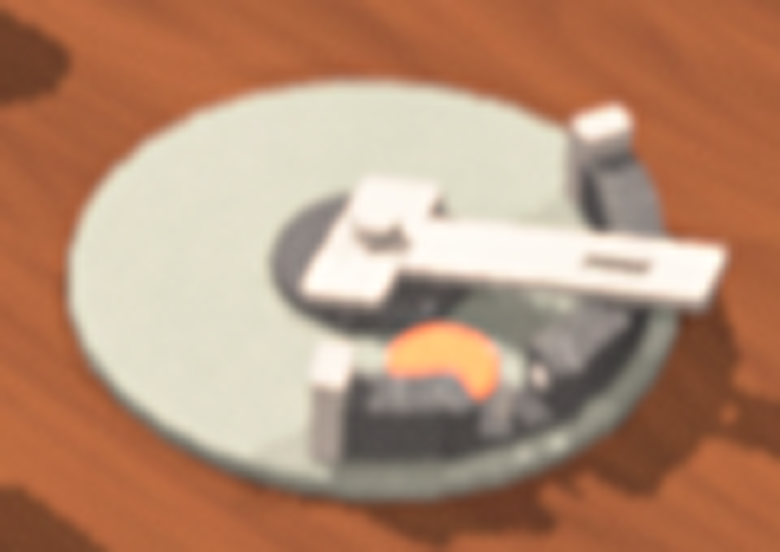

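Run:
```python
from h import *
import pickle
f,s=pickle.load(open("top0.pkl","rb"));c=cam(f);im=f["image"]
hsv=cv2.cvtColor(im,cv2.COLOR_BGR2HSV)
m=((hsv[...,1]<75)).astype(np.uint8)*255
m[:, :240]=0;m[:,375:]=0;m[:125]=0;m[250:]=0
cs,_=cv2.findContours(m,cv2.RETR_EXTERNAL,cv2.CHAIN_APPROX_NONE);k=max(cs,key=cv2.contourArea)
pts=np.array([ray(c,*p[0],.012)[:2] for p in k]); 
# left half only
from scipy.optimize import least_squares
sel=pts[(pts[:,1]>0.09)]
r=least_squares(lambda q:np.hypot(*(sel-q[:2]).T)-q[2],[.56,.07,.15],loss="soft_l1",f_scale=.002);print("plate",r.x)
def cr(u,v,z):return ray(c,235+(u+.5)/4.444-.5,120+(v+.5)/4.444-.5,z)
B=np.r_[r.x[:2],0]
o=((hsv[...,0]<22)&(hsv[...,1]>120)&(hsv[...,2]>225)).astype(np.uint8);o[:,:310]=0;o[:,345:]=0;o[:185]=0;o[215:]=0
M=cv2.moments(o,True);bl=ray(c,M["m10"]/M["m00"],M["m01"]/M["m00"],.018);print("blank",bl,M["m00"])
print("blank r",np.hypot(*(bl-B)[:2]))
print("pivot",cr(300,288,.047))
a0=np.arctan2(*(bl-B)[1::-1])
print("base yaw",a0)
for n,u,v,z in [("end",555,180,.075),("slot",480,211,.056),("stud",502,328,.043),("dot2",492,357,.043),("stopA",362,95,.06),("stopB",412,457,.06)]:
    p=cr(u,v,z);d=p-B;print(n,p,np.hypot(d[0],d[1]),np.arctan2(d[1],d[0])-a0)
```

```text
plate [0.56147812 0.07099673 0.14886382]
blank [ 0.52740719 -0.00373918  0.018     ] 277.0
blank r 0.08213577038563853
pivot [0.56397302 0.06791764 0.047     ]
base yaw -1.9985329033694867
end [ 0.61997162 -0.08604405  0.075     ] 0.1675807159125905 0.7842901926323558
slot [ 0.60673263 -0.041749    0.056     ] 0.12148897043376614 0.8094368636461025
stud [ 0.53737082 -0.05364422  0.043     ] 0.1269508931261359 0.2366816891225172
dot2 [ 0.51972206 -0.04706185  0.043     ] 0.12522537958817997 0.08777883605138714
stopA [0.67886737 0.02765936 0.06      ] 0.12513338176938957 1.644877382153343
stopB [0.45730615 0.00334652 0.06      ] 0.12421091212031055 -0.5671002052411325
```

```bash
cat >> h.py <<'E'
def goto(p,yx=None):
    "p world TCP; yx world yaw of tool x, tool down -> shift cm, rotvec"
    s=state();Rt=R.from_quat(s["tcp_rot"])
    d=Rt.inv().apply(np.array(p)-s["eef_pos"])*100
    rv=np.zeros(3)
    if yx is not None:
        Rd=R.from_matrix(np.array([[np.cos(yx),np.sin(yx),0],[np.sin(yx),-np.cos(yx),0],[0,0,-1]]).T.T)
        rv=(Rt.inv()*Rd).as_rotvec()
    print("t %.2f pos %s F %s op %.2f shift %s rv %s"%(s["t"],np.round(s["eef_pos"],4),np.round(s["ft_force"],1),s["opening"],np.round(d,2),np.round(rv,3)))
def shot(n,name):
    s=state();f=grab_frame(n);cv2.imwrite(f"pics/{name}.png",f["image"]);
    import pickle;pickle.dump((f,s),open(name+".pkl","wb"));return f,cam(f,s)
E
python3 -c "
from h import *
goto([.60,-.06,.26],1.64)"
```

```text
t 0.15 pos [0.2527 0.6258 0.2417] F [-0.  -0.1 -0.3] op 1.00 shift [-57.88 -50.59  -1.78] rv [-1.000e-03  0.000e+00  1.118e+00]
```

Emit:
{"method": "jog_arm", "body": {
  "series": [
    [[-1,-57.9,-50.6,-1.8,0,0,1.118],[-1,-57.9,-50.6,-1.8,0,0,1.118],[-1,-57.9,-50.6,-1.8,0,0,1.118],[-1,-57.9,-50.6,-1.8,0,0,1.118],[-1,-57.9,-50.6,-1.8,0,0,1.118],[-1,-57.9,-50.6,-1.8,0,0,1.118],[-1,-57.9,-50.6,-1.8,0,0,1.118],[-1,-57.9,-50.6,-1.8,0,0,1.118]]
  ],
  "squeeze": 40
}}

```text
t: 0.82
eef_pos: [0.4036, 0.3267, 0.2501]
tcp_rot: [0.64, 0.768, 0.0, 0.0]
ft_force: [0.9, 0.4, 0.0]
opening: -0.0
```

```bash
python3 -c "
from h import *
goto([.60,-.06,.26],1.64)"
```

```text
t 0.82 pos [0.4036 0.3267 0.2501] F [0.9 0.4 0. ] op -0.00 shift [-41.58  12.35  -0.99] rv [ 0.    -0.     0.112]
```

Emit:
{"method": "jog_arm", "body": {
  "series": [
    [[-1,-41.6,12.3,-1.0,0,0,0.1],[-1,-41.6,12.3,-1.0,0,0,0.1],[-1,-41.6,12.3,-1.0,0,0,0.1],[-1,-41.6,12.3,-1.0,0,0,0.1],[-1,-41.6,12.3,-1.0,0,0,0.1],[-1,-41.6,12.3,-1.0,0,0,0.1],[-1,-41.6,12.3,-1.0,0,0,0.1],[-1,-41.6,12.3,-1.0,0,0,0.1]]
  ]
}}

```text
t: 1.48
eef_pos: [0.556, 0.03, 0.2578]
tcp_rot: [0.676, 0.737, 0.0, 0.0]
ft_force: [0.9, 1.1, 0.5]
opening: 0.002
```

Emit:
{"method": "jog_arm", "body": {
  "series": [
    [[-1,-10,3,-0.3,0,0,0.02],[-1,-10,3,-0.3,0,0,0.02],[-1,-10,3,-0.3,0,0,0.02],[-1,-10,3,-0.3,0,0,0.02]]
  ]
}}

```text
t: 1.82
eef_pos: [0.595, -0.0687, 0.26]
tcp_rot: [0.684, 0.729, -0.001, -0.0]
ft_force: [0.0, -0.3, -0.1]
opening: 0.001
```

```bash
python3 -c "
from h import *
goto([.60,-.06,.26],1.64)
shot('wrist','w1')"
```

```text
t 1.82 pos [ 0.595  -0.0687  0.26  ] F [ 0.  -0.3 -0.1] op 0.00 shift [ 0.83  0.56 -0.  ] rv [-0.001  0.001 -0.006]
```

View pics/w1.png

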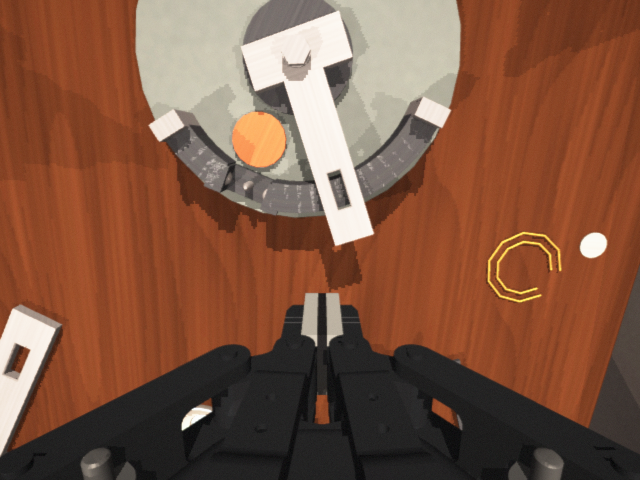

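Run:
```python
from h import *
import pickle
f,s=pickle.load(open("w1.pkl","rb"));c=cam(f,s);im=f["image"]
cv2.imwrite("pics/w1c.png",cv2.resize(im[90:260,140:400],(780,510),interpolation=cv2.INTER_CUBIC))
P=ray(c,298,53,.047);print("pivot",P)
bl=ray(c,259,139,.018);a0=np.arctan2(*(bl-P)[1::-1]);print(bl,np.hypot(*(bl-P)[:2]),a0)
for n,u,v,z in [("L",229,178,.046),("stud",249,187,.043),("nose",263,190,.035),("end",353,240,.073),("slot",339,189,.056)]:
    p=ray(c,u,v,z);d=p-P;print(n,p,np.hypot(d[0],d[1]),np.arctan2(d[1],d[0])-a0)
```

```text
pivot [0.5657827  0.06982873 0.047     ]
[ 0.52992643 -0.00119472  0.018     ] 0.0795613130071358 -2.0383172768424833
L [ 0.50784572 -0.03679052  0.046     ] 0.1213439691041513 -0.03024158194265869
stud [ 0.52551505 -0.044183    0.043     ] 0.12091384900605823 0.12800827854024122
nose [ 0.53727167 -0.04722968  0.035     ] 0.12048049909759144 0.22861025397812784
end [ 0.62257802 -0.08069735  0.073     ] 0.1608844639021751 0.8283171488980008
slot [ 0.60784559 -0.03915784  0.056     ] 0.1168219169117154 0.8358530192263973
```

View pics/w1c.png

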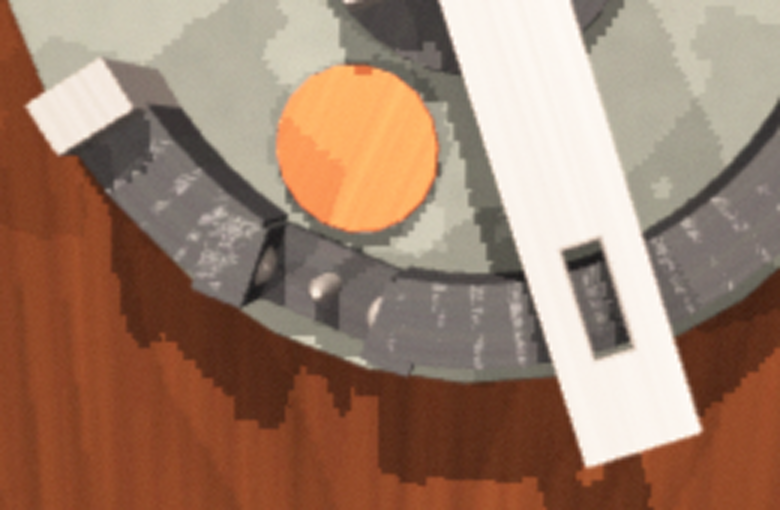

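The wrist view shows the noses at about crop (267,262) and (375,310). The stud between them at (322,285) is at world angle -1.91, and the top view gives the same. The strap is now at -1.20, so it has about 0.70 rad to swing clockwise.

```bash
cat >> h.py <<'E'
P0=np.array([.563,.070])
def polar(th,off,z=.041,r=.158):
    u=np.array([np.cos(th),np.sin(th)]);n=np.array([-u[1],u[0]])
    return np.r_[P0+r*u+off*n,z]
def sweep(ths,off,z=.041,r=.158):
    for t in ths: goto(polar(t,off,z,r),t+np.pi)
E
python3 -c "
from h import *
p=polar(-1.205,.055);print(p);goto(p,-1.205+np.pi)"
```

```text
[ 0.67087666 -0.05787348  0.041     ]
t 1.87 pos [ 0.5944 -0.0667  0.26  ] F [0.4 1.5 0. ] op 0.00 shift [ 0.39  7.71 21.89] rv [-0.001 -0.    -0.302]
```

Emit:
{"method": "jog_arm", "body": {
  "series": [
    [[-1,0.4,7.7,3,0,0,-0.1],[-1,0.4,7.7,6,0,0,-0.2],[-1,0.4,7.7,10,0,0,-0.3],[-1,0.4,7.7,14,0,0,-0.3],[-1,0.4,7.7,17,0,0,-0.3],[-1,0.4,7.7,19,0,0,-0.3],[-1,0.4,7.7,19,0,0,-0.3]]
  ]
}}

```text
t: 2.45
eef_pos: [0.668, -0.0542, 0.0649]
tcp_rot: [0.566, 0.825, -0.002, -0.004]
ft_force: [0.1, -0.1, -0.1]
opening: -0.0
```

```bash
python3 -c "
from h import *
goto(polar(-1.205,.055),-1.205+np.pi)
shot('wrist','w2');shot('top','t2')
cv2.imwrite('pics/t2c.png',cv2.resize(cv2.imread('pics/t2.png')[120:255,235:395],(711,600)))"
```

```text
t 2.45 pos [ 0.668  -0.0542  0.0649] F [ 0.1 -0.1 -0.1] op -0.00 shift [-0.46  0.16  2.38] rv [-0.007 -0.004  0.002]
```

View pics/w2.png

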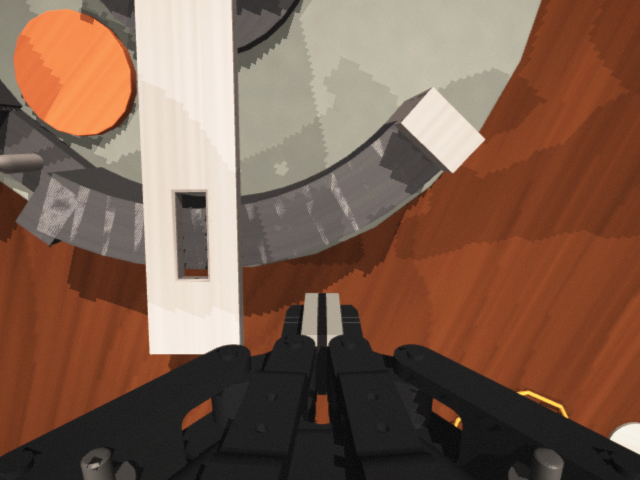

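The fingers stand clear beside the strap's free end (strap edge at column 240, fingers at 322). The tips are outside the rail. Next: lower, then approach.

Emit:
{"method": "jog_arm", "body": {
  "series": [
    [[-1,-0.4,0.2,1.2,0,0,0],[-1,-0.4,0.2,2.4,0,0,0],[-1,-0.4,0.2,2.4,0,0,0],[-1,-0.4,0.2,2.4,0,0,0]]
  ]
}}

```text
t: 2.88
eef_pos: [0.6738, -0.0587, 0.0466]
tcp_rot: [0.566, 0.824, -0.0, -0.0]
ft_force: [-0.2, 0.6, -0.0]
opening: -0.0
```

```bash
python3 -c "
from h import *
goto(polar(-1.205,.055),-1.205+np.pi)
sweep([-1.205,-1.23,-1.255,-1.28,-1.305,-1.33,-1.355,-1.38],.034)"
```

```text
t 2.88 pos [ 0.6738 -0.0587  0.0466] F [-0.2  0.6 -0. ] op -0.00 shift [ 0.18 -0.24  0.56] rv [-0.001 -0.     0.001]
t 2.88 pos [ 0.6738 -0.0587  0.0466] F [-0.2  0.6 -0. ] op -0.00 shift [ 0.19 -2.34  0.56] rv [-0.001 -0.     0.001]
t 2.88 pos [ 0.6738 -0.0587  0.0466] F [-0.2  0.6 -0. ] op -0.00 shift [ 0.11 -2.74  0.56] rv [-0.001 -0.     0.026]
t 2.88 pos [ 0.6738 -0.0587  0.0466] F [-0.2  0.6 -0. ] op -0.00 shift [ 0.04 -3.14  0.56] rv [-0.001 -0.     0.051]
t 2.88 pos [ 0.6738 -0.0587  0.0466] F [-0.2  0.6 -0. ] op -0.00 shift [-0.02 -3.54  0.56] rv [-0.001 -0.     0.076]
t 2.88 pos [ 0.6738 -0.0587  0.0466] F [-0.2  0.6 -0. ] op -0.00 shift [-0.07 -3.94  0.56] rv [-0.001 -0.     0.101]
t 2.88 pos [ 0.6738 -0.0587  0.0466] F [-0.2  0.6 -0. ] op -0.00 shift [-0.11 -4.34  0.56] rv [-0.001 -0.     0.126]
t 2.88 pos [ 0.6738 -0.0587  0.0466] F [-0.2  0.6 -0. ] op -0.00 shift [-0.14 -4.74  0.56] rv [-0.001 -0.     0.151]
t 2.88 pos [ 0.6738 -0.0587  0.0466] F [-0.2  0.6 -0. ] op -0.00 shift [-0.16 -5.15  0.56] rv [-0.001 -0.     0.176]
```

Emit:
{"method": "jog_arm", "body": {
  "series": [
    [[-1,0.2,-0.6,0.3,0,0,0],[-1,0.2,-1.2,0.5,0,0,0],[-1,0.2,-1.7,0.5,0,0,0],[-1,0.2,-2.1,0.5,0,0,0],[-1,0.15,-2.5,0.5,0,0,0.01],[-1,0.1,-2.8,0.5,0,0,0.03],[-1,0,-3.1,0.5,0,0,0.05],[-1,0,-3.5,0.5,0,0,0.075]]
  ]
}}

```text
t: 3.55
eef_pos: [0.6414, -0.0715, 0.0421]
tcp_rot: [0.598, 0.802, 0.0, 0.0]
ft_force: [0.9, -0.1, 1.1]
opening: -0.002
```

```bash
python3 -c "
from h import *
sweep([-1.3,-1.325,-1.35,-1.375,-1.4,-1.425,-1.45,-1.475,-1.5],.034)
shot('wrist','w3')"
```

```text
t 3.55 pos [ 0.6414 -0.0715  0.0421] F [ 0.9 -0.1  1.1] op -0.00 shift [-0.06 -0.37  0.11] rv [0.001 0.    0.019]
t 3.55 pos [ 0.6414 -0.0715  0.0421] F [ 0.9 -0.1  1.1] op -0.00 shift [-0.13 -0.76  0.11] rv [0.001 0.    0.044]
t 3.55 pos [ 0.6414 -0.0715  0.0421] F [ 0.9 -0.1  1.1] op -0.00 shift [-0.19 -1.16  0.11] rv [0.001 0.    0.069]
t 3.55 pos [ 0.6414 -0.0715  0.0421] F [ 0.9 -0.1  1.1] op -0.00 shift [-0.25 -1.56  0.11] rv [0.001 0.    0.094]
t 3.55 pos [ 0.6414 -0.0715  0.0421] F [ 0.9 -0.1  1.1] op -0.00 shift [-0.29 -1.97  0.11] rv [0.001 0.    0.119]
t 3.55 pos [ 0.6414 -0.0715  0.0421] F [ 0.9 -0.1  1.1] op -0.00 shift [-0.32 -2.37  0.11] rv [0.001 0.    0.144]
t 3.55 pos [ 0.6414 -0.0715  0.0421] F [ 0.9 -0.1  1.1] op -0.00 shift [-0.34 -2.77  0.1 ] rv [0.001 0.    0.169]
t 3.55 pos [ 0.6414 -0.0715  0.0421] F [ 0.9 -0.1  1.1] op -0.00 shift [-0.36 -3.18  0.1 ] rv [0.001 0.    0.194]
t 3.55 pos [ 0.6414 -0.0715  0.0421] F [ 0.9 -0.1  1.1] op -0.00 shift [-0.36 -3.58  0.1 ] rv [0.001 0.    0.219]
```

View pics/w3.png

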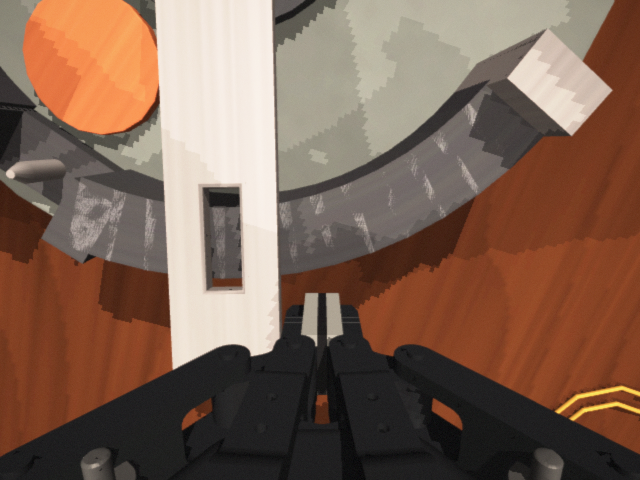

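The strap edge (column 280) is now almost against the fingers (column 287). I'll push on, slowly.

Emit:
{"method": "jog_arm", "body": {
  "series": [
    [[-1,-0.05,-0.4,0.1,0,0,0.02],[-1,-0.15,-0.8,0.1,0,0,0.045],[-1,-0.2,-1.2,0.1,0,0,0.07],[-1,-0.25,-1.6,0.1,0,0,0.095],[-1,-0.3,-2.0,0.1,0,0,0.12],[-1,-0.3,-2.4,0.1,0,0,0.145],[-1,-0.35,-2.8,0.1,0,0,0.17],[-1,-0.35,-3.2,0.1,0,0,0.195]]
  ]
}}

```text
t: 4.27
eef_pos: [0.6113, -0.084, 0.0408]
tcp_rot: [0.673, 0.74, -0.0, 0.0]
ft_force: [0.6, 0.3, -0.8]
opening: 0.003
```

```bash
python3 -c "
from h import *
sweep(np.arange(-1.5,-1.75,-.025),.034)
shot('wrist','w4')"
```

```text
t 4.27 pos [ 0.6113 -0.084   0.0408] F [ 0.6  0.3 -0.8] op 0.00 shift [-0.09 -0.33 -0.02] rv [-0.     0.     0.024]
t 4.27 pos [ 0.6113 -0.084   0.0408] F [ 0.6  0.3 -0.8] op 0.00 shift [-0.16 -0.73 -0.02] rv [-0.     0.     0.049]
t 4.27 pos [ 0.6113 -0.084   0.0408] F [ 0.6  0.3 -0.8] op 0.00 shift [-0.22 -1.13 -0.02] rv [0.    0.    0.074]
t 4.27 pos [ 0.6113 -0.084   0.0408] F [ 0.6  0.3 -0.8] op 0.00 shift [-0.27 -1.53 -0.02] rv [0.    0.    0.099]
t 4.27 pos [ 0.6113 -0.084   0.0408] F [ 0.6  0.3 -0.8] op 0.00 shift [-0.31 -1.93 -0.02] rv [0.    0.    0.124]
t 4.27 pos [ 0.6113 -0.084   0.0408] F [ 0.6  0.3 -0.8] op 0.00 shift [-0.34 -2.33 -0.02] rv [0.    0.    0.149]
t 4.27 pos [ 0.6113 -0.084   0.0408] F [ 0.6  0.3 -0.8] op 0.00 shift [-0.36 -2.74 -0.02] rv [0.    0.    0.174]
t 4.27 pos [ 0.6113 -0.084   0.0408] F [ 0.6  0.3 -0.8] op 0.00 shift [-0.37 -3.14 -0.02] rv [0.    0.    0.199]
t 4.27 pos [ 0.6113 -0.084   0.0408] F [ 0.6  0.3 -0.8] op 0.00 shift [-0.37 -3.55 -0.02] rv [0.    0.    0.224]
t 4.27 pos [ 0.6113 -0.084   0.0408] F [ 0.6  0.3 -0.8] op 0.00 shift [-0.36 -3.95 -0.02] rv [0.    0.    0.249]
```

View pics/w4.png

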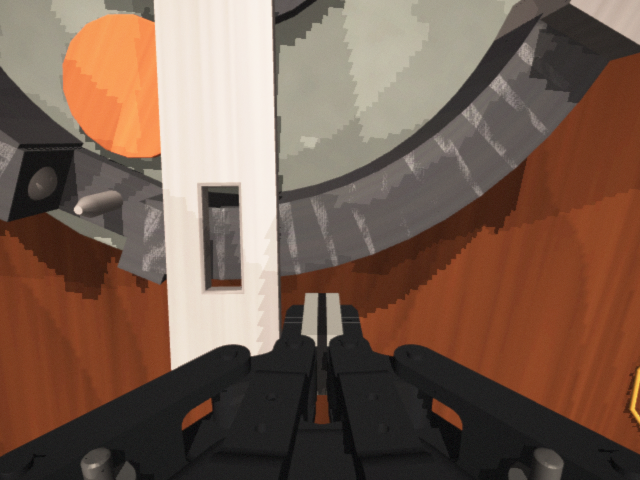

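The strap swings along parallel with the tool. The stud is ahead at (95,205).

Emit:
{"method": "jog_arm", "body": {
  "series": [
    [[-1,-0.1,-0.3,0,0,0,0.024],[-1,-0.15,-0.7,0,0,0,0.049],[-1,-0.2,-1.1,0,0,0,0.074],[-1,-0.25,-1.5,0,0,0,0.099],[-1,-0.3,-1.9,0,0,0,0.124],[-1,-0.35,-2.3,0,0,0,0.149],[-1,-0.35,-2.7,0,0,0,0.174],[-1,-0.35,-3.1,0,0,0,0.199]]
  ]
}}

```text
t: 4.98
eef_pos: [0.5807, -0.0904, 0.0408]
tcp_rot: [0.743, 0.669, -0.0, 0.0]
ft_force: [0.8, -1.2, 0.3]
opening: -0.002
```

```bash
python3 -c "
from h import *
sweep(np.arange(-1.68,-1.86,-.02),.034)
shot('wrist','w5')"
```

```text
t 4.98 pos [ 0.5807 -0.0904  0.0408] F [ 0.8 -1.2  0.3] op -0.00 shift [-0.05 -0.11 -0.02] rv [-0.     0.     0.005]
t 4.98 pos [ 0.5807 -0.0904  0.0408] F [ 0.8 -1.2  0.3] op -0.00 shift [-0.11 -0.43 -0.02] rv [-0.     0.     0.025]
t 4.98 pos [ 0.5807 -0.0904  0.0408] F [ 0.8 -1.2  0.3] op -0.00 shift [-0.17 -0.75 -0.02] rv [-0.     0.     0.045]
t 4.98 pos [ 0.5807 -0.0904  0.0408] F [ 0.8 -1.2  0.3] op -0.00 shift [-0.22 -1.07 -0.02] rv [-0.     0.     0.065]
t 4.98 pos [ 0.5807 -0.0904  0.0408] F [ 0.8 -1.2  0.3] op -0.00 shift [-0.26 -1.39 -0.02] rv [-0.     0.     0.085]
t 4.98 pos [ 0.5807 -0.0904  0.0408] F [ 0.8 -1.2  0.3] op -0.00 shift [-0.3  -1.71 -0.02] rv [-0.     0.     0.105]
t 4.98 pos [ 0.5807 -0.0904  0.0408] F [ 0.8 -1.2  0.3] op -0.00 shift [-0.33 -2.03 -0.02] rv [-0.     0.     0.125]
t 4.98 pos [ 0.5807 -0.0904  0.0408] F [ 0.8 -1.2  0.3] op -0.00 shift [-0.36 -2.35 -0.02] rv [-0.     0.     0.145]
t 4.98 pos [ 0.5807 -0.0904  0.0408] F [ 0.8 -1.2  0.3] op -0.00 shift [-0.37 -2.67 -0.02] rv [-0.     0.     0.165]
t 4.98 pos [ 0.5807 -0.0904  0.0408] F [ 0.8 -1.2  0.3] op -0.00 shift [-0.39 -3.   -0.02] rv [-0.     0.     0.185]
```

View pics/w5.png

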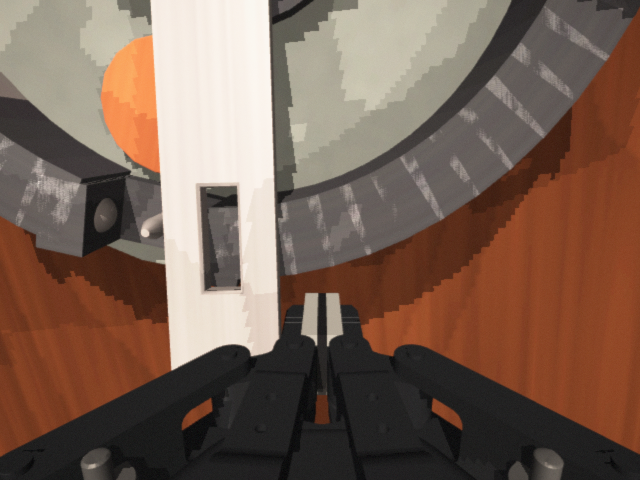

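The stud (150,230) is about 20 mm ahead of the slot. I'll slow down here.

Emit:
{"method": "jog_arm", "body": {
  "series": [
    [[-1,-0.05,-0.25,0,0,0,0.015],[-1,-0.1,-0.5,0,0,0,0.03],[-1,-0.15,-0.75,0,0,0,0.045],[-1,-0.2,-1.0,0,0,0,0.06],[-1,-0.25,-1.25,0,0,0,0.075],[-1,-0.3,-1.5,0,0,0,0.09],[-1,-0.3,-1.75,0,0,0,0.105],[-1,-0.33,-2.0,0,0,0,0.12]]
  ]
}}

```text
t: 5.7
eef_pos: [0.5607, -0.0916, 0.0408]
tcp_rot: [0.782, 0.624, -0.0, 0.0]
ft_force: [0.9, -0.3, -0.1]
opening: 0.001
```

```bash
python3 -c "
from h import *
sweep(np.arange(-1.8,-1.98,-.02),.034)
shot('wrist','w6')"
```

```text
t 5.70 pos [ 0.5607 -0.0916  0.0408] F [ 0.9 -0.3 -0.1] op 0.00 shift [-0.01 -0.05 -0.02] rv [0.    0.    0.006]
t 5.70 pos [ 0.5607 -0.0916  0.0408] F [ 0.9 -0.3 -0.1] op 0.00 shift [-0.07 -0.37 -0.02] rv [0.    0.    0.026]
t 5.70 pos [ 0.5607 -0.0916  0.0408] F [ 0.9 -0.3 -0.1] op 0.00 shift [-0.13 -0.68 -0.02] rv [0.    0.    0.046]
t 5.70 pos [ 0.5607 -0.0916  0.0408] F [ 0.9 -0.3 -0.1] op 0.00 shift [-0.18 -1.   -0.02] rv [0.    0.    0.066]
t 5.70 pos [ 0.5607 -0.0916  0.0408] F [ 0.9 -0.3 -0.1] op 0.00 shift [-0.22 -1.32 -0.02] rv [0.    0.    0.086]
t 5.70 pos [ 0.5607 -0.0916  0.0408] F [ 0.9 -0.3 -0.1] op 0.00 shift [-0.26 -1.65 -0.02] rv [0.    0.    0.106]
t 5.70 pos [ 0.5607 -0.0916  0.0408] F [ 0.9 -0.3 -0.1] op 0.00 shift [-0.29 -1.97 -0.02] rv [0.    0.    0.126]
t 5.70 pos [ 0.5607 -0.0916  0.0408] F [ 0.9 -0.3 -0.1] op 0.00 shift [-0.32 -2.29 -0.02] rv [0.    0.    0.146]
t 5.70 pos [ 0.5607 -0.0916  0.0408] F [ 0.9 -0.3 -0.1] op 0.00 shift [-0.34 -2.61 -0.02] rv [0.    0.    0.166]
```

View pics/w6.png

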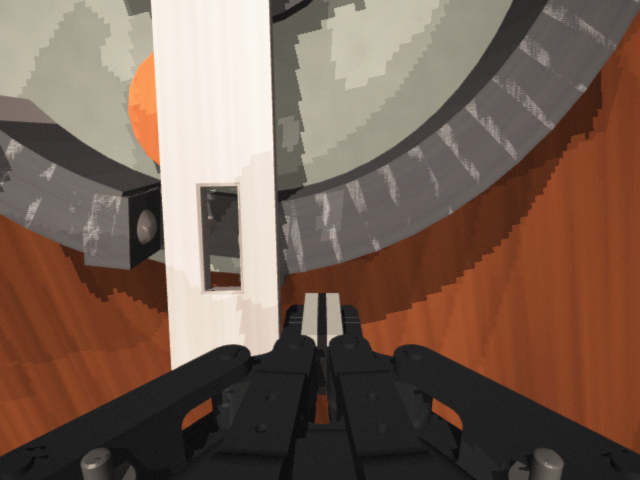

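Emit:
{"method": "jog_arm", "body": {
  "series": [
    [[-1,-0.04,-0.2,0,0,0,0.012],[-1,-0.07,-0.37,0,0,0,0.024],[-1,-0.1,-0.53,0,0,0,0.035],[-1,-0.13,-0.69,0,0,0,0.046],[-1,-0.15,-0.85,0,0,0,0.056],[-1,-0.18,-1.0,0,0,0,0.066]]
  ]
}}

```text
t: 6.25
eef_pos: [0.5506, -0.0911, 0.0408]
tcp_rot: [0.802, 0.598, -0.0, -0.0]
ft_force: [1.7, -1.1, -1.5]
opening: 0.002
```

```bash
python3 -c "
from h import *
sweep(np.arange(-1.86,-1.98,-.02),.034)
shot('wrist','w7')"
```

```text
t 6.25 pos [ 0.5506 -0.0911  0.0408] F [ 1.7 -1.1 -1.5] op 0.00 shift [-0.01 -0.01 -0.02] rv [-0.  0.  0.]
t 6.25 pos [ 0.5506 -0.0911  0.0408] F [ 1.7 -1.1 -1.5] op 0.00 shift [-0.07 -0.32 -0.02] rv [-0.    0.    0.02]
t 6.25 pos [ 0.5506 -0.0911  0.0408] F [ 1.7 -1.1 -1.5] op 0.00 shift [-0.13 -0.64 -0.02] rv [-0.    0.    0.04]
t 6.25 pos [ 0.5506 -0.0911  0.0408] F [ 1.7 -1.1 -1.5] op 0.00 shift [-0.18 -0.96 -0.02] rv [-0.    0.    0.06]
t 6.25 pos [ 0.5506 -0.0911  0.0408] F [ 1.7 -1.1 -1.5] op 0.00 shift [-0.23 -1.28 -0.02] rv [-0.    0.    0.08]
t 6.25 pos [ 0.5506 -0.0911  0.0408] F [ 1.7 -1.1 -1.5] op 0.00 shift [-0.27 -1.6  -0.02] rv [-0.   0.   0.1]
```

View pics/w7.png

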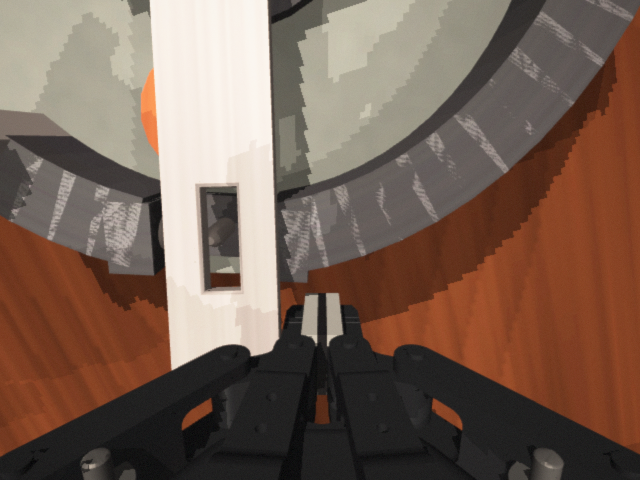

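The stud now shows inside the slot at (217,232). I'll creep on while watching the force.

Emit:
{"method": "jog_arm", "body": {
  "series": [
    [[-1,-0.02,-0.1,0,0,0,0.006],[-1,-0.04,-0.2,0,0,0,0.012],[-1,-0.06,-0.3,0,0,0,0.018],[-1,-0.06,-0.3,0,0,0,0.018]]
  ]
}}

```text
t: 6.63
eef_pos: [0.5476, -0.0908, 0.0408]
tcp_rot: [0.807, 0.591, -0.0, -0.0]
ft_force: [0.8, -0.5, 0.3]
opening: -0.0
```

```bash
python3 -c "
from h import *
sweep(np.arange(-1.88,-1.98,-.02),.034)
shot('wrist','w8')"
```

```text
t 6.63 pos [ 0.5476 -0.0908  0.0408] F [ 0.8 -0.5  0.3] op -0.00 shift [-0.01 -0.03 -0.02] rv [-0.     0.     0.003]
t 6.63 pos [ 0.5476 -0.0908  0.0408] F [ 0.8 -0.5  0.3] op -0.00 shift [-0.07 -0.34 -0.02] rv [-0.     0.     0.023]
t 6.63 pos [ 0.5476 -0.0908  0.0408] F [ 0.8 -0.5  0.3] op -0.00 shift [-0.13 -0.66 -0.02] rv [-0.     0.     0.043]
t 6.63 pos [ 0.5476 -0.0908  0.0408] F [ 0.8 -0.5  0.3] op -0.00 shift [-0.18 -0.98 -0.02] rv [-0.     0.     0.063]
t 6.63 pos [ 0.5476 -0.0908  0.0408] F [ 0.8 -0.5  0.3] op -0.00 shift [-0.23 -1.3  -0.02] rv [-0.     0.     0.083]
t 6.63 pos [ 0.5476 -0.0908  0.0408] F [ 0.8 -0.5  0.3] op -0.00 shift [-0.27 -1.62 -0.02] rv [-0.     0.     0.103]
```

View pics/w8.png

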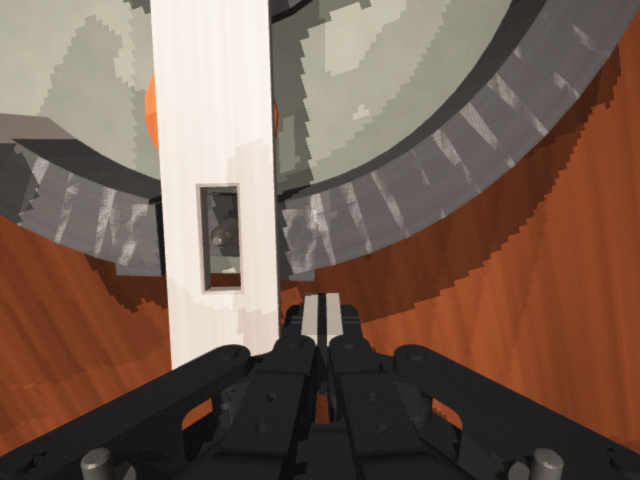

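Emit:
{"method": "jog_arm", "body": {
  "series": [
    [[-1,-0.02,-0.1,0,0,0,0.006],[-1,-0.04,-0.2,0,0,0,0.012],[-1,-0.06,-0.3,0,0,0,0.018],[-1,-0.06,-0.3,0,0,0,0.018]]
  ]
}}

```text
t: 7.02
eef_pos: [0.5445, -0.0905, 0.0408]
tcp_rot: [0.812, 0.584, -0.0, -0.0]
ft_force: [0.1, 0.9, -0.1]
opening: -0.0
```

```bash
python3 -c "
from h import *
sweep(np.arange(-1.9,-1.98,-.02),.034)
shot('wrist','w9')"
```

```text
t 7.02 pos [ 0.5445 -0.0905  0.0408] F [ 0.1  0.9 -0.1] op -0.00 shift [-0.02 -0.04 -0.02] rv [-0.     0.     0.005]
t 7.02 pos [ 0.5445 -0.0905  0.0408] F [ 0.1  0.9 -0.1] op -0.00 shift [-0.08 -0.35 -0.02] rv [-0.     0.     0.025]
t 7.02 pos [ 0.5445 -0.0905  0.0408] F [ 0.1  0.9 -0.1] op -0.00 shift [-0.14 -0.67 -0.02] rv [-0.     0.     0.045]
t 7.02 pos [ 0.5445 -0.0905  0.0408] F [ 0.1  0.9 -0.1] op -0.00 shift [-0.19 -0.99 -0.02] rv [-0.     0.     0.065]
t 7.02 pos [ 0.5445 -0.0905  0.0408] F [ 0.1  0.9 -0.1] op -0.00 shift [-0.23 -1.31 -0.02] rv [-0.     0.     0.085]
```

View pics/w9.png

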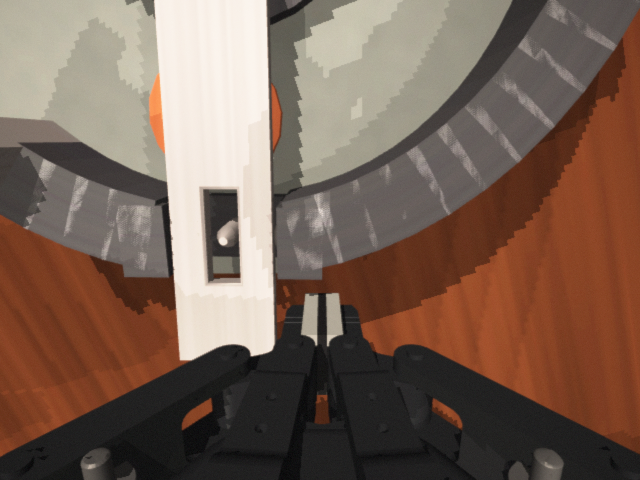

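The strap has dropped. It looks narrower (99 px against 113) and the stud comes up through the slot at (226,235). I'll back off, lift, and check before pressing.

Emit:
{"method": "jog_arm", "body": {
  "series": [
    [[-1,0,1.0,0,0,0,0],[-1,0,2.0,0,0,0,0],[-1,0,2.0,-3,0,0,0],[-1,0,2.0,-7,0,0,0],[-1,0,2.0,-10,0,0,0],[-1,0,2.0,-10,0,0,0],[-1,0,2.0,-10,0,0,0]]
  ]
}}

```text
t: 7.65
eef_pos: [0.5653, -0.0973, 0.1428]
tcp_rot: [0.812, 0.584, 0.001, 0.001]
ft_force: [0.5, 0.8, -1.3]
opening: 0.002
```

```bash
python3 -c "
from h import *
goto(polar(-1.91,0,.08,.082),-1.91+np.pi)
shot('wrist','wa');f,c=shot('side','sa')
cv2.imwrite('pics/sac.png',cv2.resize(f['image'][180:265,285:405],(780,552),interpolation=cv2.INTER_CUBIC))"
```

```text
t 7.65 pos [ 0.5653 -0.0973  0.1428] F [ 0.5  0.8 -1.3] op 0.00 shift [ 7.59 -5.69  6.26] rv [ 0.003 -0.     0.015]
```

View pics/wa.png

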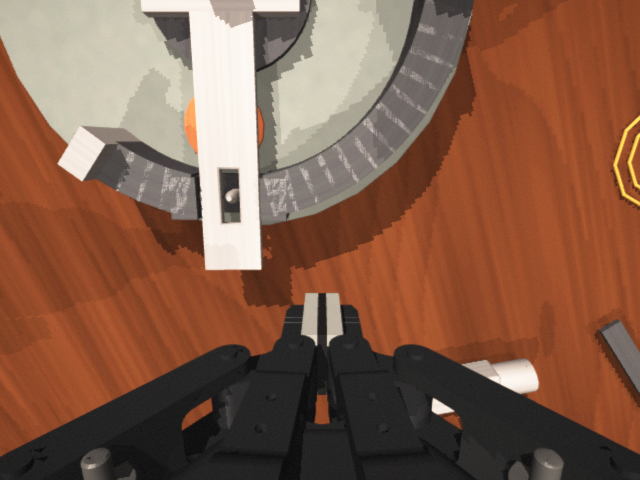

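View pics/sac.png

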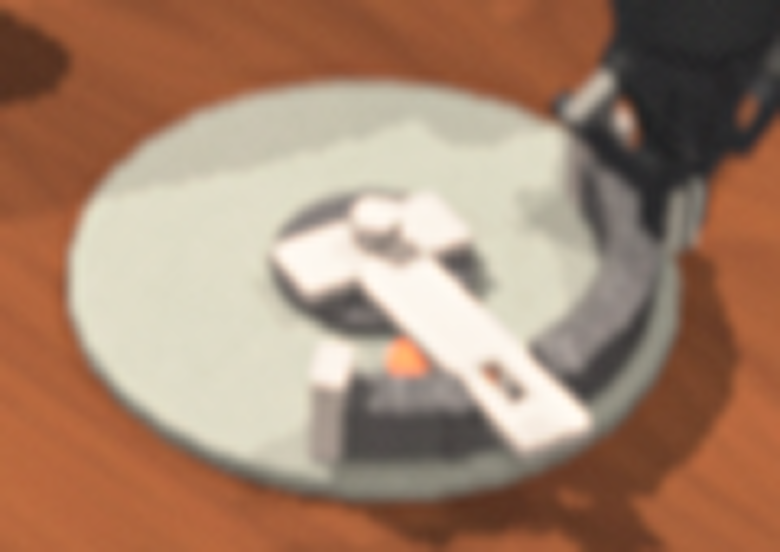

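The wrist view has the stud through the slot at (232,196). The strap lies sunk between the gap's walls, its arm running from (220,15) to (233,268) over the blank (225,125). Next, the press point.

Run:
```python
from h import *
import pickle
f,s=pickle.load(open("wa.pkl","rb"));c=cam(f,s)
a=ray(c,221.5,30,.034);e=ray(c,233.5,268,.05);b=ray(c,225,125,.038)
print(a,e,b,np.arctan2(*(e-a)[1::-1]),polar(-1.91,0,.038,.082))
goto(np.r_[b[:2],.08],-1.9+np.pi)
```

```text
[0.55233581 0.04488307 0.034     ] [ 0.50991641 -0.08620981  0.05      ] [ 0.53524039 -0.00388627  0.038     ] -1.8837458012429882 [ 0.53571563 -0.00732763  0.038     ]
t 7.75 pos [ 0.5639 -0.097   0.1399] F [-0.3  0.3 -0.7] op 0.00 shift [ 7.92 -5.67  5.99] rv [-0.001  0.     0.005]
```

Emit:
{"method": "jog_arm", "body": {
  "series": [
    [[-1,3,-2.2,0,0,0,0],[-1,6,-4.4,0,0,0,0],[-1,7.7,-5.65,1,0,0,0],[-1,7.7,-5.65,4,0,0,0],[-1,7.7,-5.65,6,0,0,0],[-1,7.7,-5.65,6,0,0,0],[-1,7.7,-5.65,6,0,0,0]]
  ]
}}

```text
t: 8.33
eef_pos: [0.5339, -0.0059, 0.0794]
tcp_rot: [0.812, 0.584, -0.001, -0.001]
ft_force: [0.8, -0.9, 1.0]
opening: -0.001
```

```bash
python3 -c "
from h import *
goto([.5355,-.0065,.052],-1.9+np.pi)
shot('wrist','wb')"
```

```text
t 8.33 pos [ 0.5339 -0.0059  0.0794] F [ 0.8 -0.9  1. ] op -0.00 shift [-0.01  0.18  2.74] rv [-0.003  0.001  0.005]
```

View pics/wb.png

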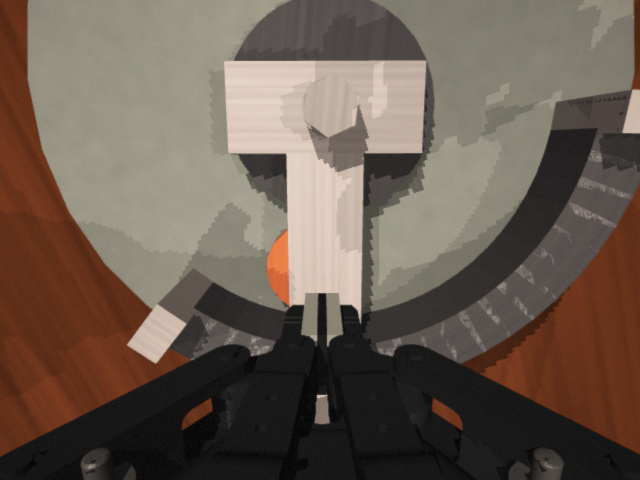

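The fingers (column 322) are over the strap (columns 290–363), outside the head at (332,105) and inside the rail. Next: go down to just above it, then press in small steps.

Emit:
{"method": "jog_arm", "body": {
  "series": [
    [[-1,0,0.2,1.0,0,0,0],[-1,0,0.2,1.8,0,0,0],[-1,0,0.2,2.3,0,0,0],[-1,0,0.2,2.3,0,0,0]]
  ]
}}

```text
t: 8.72
eef_pos: [0.536, -0.0067, 0.0565]
tcp_rot: [0.812, 0.584, -0.001, -0.001]
ft_force: [-0.3, 0.3, 0.3]
opening: 0.006
```

Emit:
{"method": "jog_arm", "body": {
  "series": [
    [[-1,0,0,0.1,0,0,0],[-1,0,0,0.2,0,0,0],[-1,0,0,0.3,0,0,0],[-1,0,0,0.4,0,0,0],[-1,0,0,0.4,0,0,0]]
  ]
}}

```text
t: 9.13
eef_pos: [0.5365, -0.0065, 0.0538]
tcp_rot: [0.812, 0.584, 0.0, 0.0]
ft_force: [0.7, 0.2, 0.2]
opening: -0.002
```

Emit:
{"method": "jog_arm", "body": {
  "series": [
    [[-1,0,0,0.1,0,0,0],[-1,0,0,0.2,0,0,0],[-1,0,0,0.2,0,0,0]]
  ]
}}

```text
t: 9.38
eef_pos: [0.5364, -0.0065, 0.0516]
tcp_rot: [0.812, 0.584, -0.0, -0.0]
ft_force: [0.2, 0.8, 0.3]
opening: -0.001
```

Emit:
{"method": "jog_arm", "body": {
  "series": [
    [[-1,0,0,0.1,0,0,0],[-1,0,0,0.2,0,0,0],[-1,0,0,0.2,0,0,0]]
  ]
}}

```text
t: 9.63
eef_pos: [0.5364, -0.0065, 0.0496]
tcp_rot: [0.812, 0.584, -0.0, -0.0]
ft_force: [0.6, -0.1, 0.2]
opening: 0.0
```

Emit:
{"method": "jog_arm", "body": {
  "series": [
    [[-1,0,0,0.1,0,0,0],[-1,0,0,0.2,0,0,0],[-1,0,0,0.2,0,0,0]]
  ]
}}

```text
t: 9.88
eef_pos: [0.5364, -0.0065, 0.0476]
tcp_rot: [0.812, 0.584, -0.0, -0.0]
ft_force: [0.5, 0.0, -0.2]
opening: -0.004
```

Emit:
{"method": "jog_arm", "body": {
  "series": [
    [[-1,0,0,0.1,0,0,0],[-1,0,0,0.1,0,0,0]]
  ]
}}

```text
t: 10.05
eef_pos: [0.5365, -0.0065, 0.0466]
tcp_rot: [0.812, 0.584, -0.0, -0.0]
ft_force: [0.2, 0.2, -0.5]
opening: 0.002
```

Emit:
{"method": "jog_arm", "body": {
  "series": [
    [[-1,0,0,0.1,0,0,0],[-1,0,0,0.1,0,0,0]]
  ]
}}

```text
t: 10.22
eef_pos: [0.5364, -0.0065, 0.0456]
tcp_rot: [0.812, 0.584, -0.0, -0.0]
ft_force: [-0.2, -0.6, 1.0]
opening: -0.002
```

Emit:
{"method": "jog_arm", "body": {
  "series": [
    [[-1,0,0,0.1,0,0,0],[-1,0,0,0.1,0,0,0]]
  ]
}}

```text
t: 10.38
eef_pos: [0.5365, -0.0065, 0.0446]
tcp_rot: [0.812, 0.584, -0.0, -0.0]
ft_force: [0.4, -0.2, 0.9]
opening: -0.001
```

Emit:
{"method": "jog_arm", "body": {
  "series": [
    [[-1,0,0,0.1,0,0,0],[-1,0,0,0.1,0,0,0]]
  ]
}}

```text
t: 10.55
eef_pos: [0.5364, -0.0065, 0.0436]
tcp_rot: [0.812, 0.584, -0.0, -0.0]
ft_force: [-0.6, -0.2, -0.7]
opening: 0.002
```

Emit:
{"method": "jog_arm", "body": {
  "series": [
    [[-1,0,0,0.1,0,0,0],[-1,0,0,0.1,0,0,0]]
  ]
}}

```text
t: 10.72
eef_pos: [0.5364, -0.0065, 0.0426]
tcp_rot: [0.812, 0.584, -0.0, -0.0]
ft_force: [0.3, -0.4, 0.5]
opening: -0.001
```

Emit:
{"method": "jog_arm", "body": {
  "series": [
    [[-1,0,0,0.1,0,0,0],[-1,0,0,0.1,0,0,0]]
  ]
}}

```text
t: 10.88
eef_pos: [0.5365, -0.0065, 0.0416]
tcp_rot: [0.812, 0.584, -0.0, -0.0]
ft_force: [0.4, 0.1, 0.5]
opening: -0.001
```

```bash
python3 -c "
from h import *
goto([.5355,-.0065,.052],-1.9+np.pi)
shot('wrist','wc');f,c=shot('side','sc')
cv2.imwrite('pics/scc.png',cv2.resize(f['image'][180:265,285:405],(780,552),interpolation=cv2.INTER_CUBIC))"
```

```text
t 10.88 pos [ 0.5365 -0.0065  0.0416] F [0.4 0.1 0.5] op -0.00 shift [-0.03 -0.09 -1.04] rv [-0.     0.     0.005]
```

View pics/wc.png

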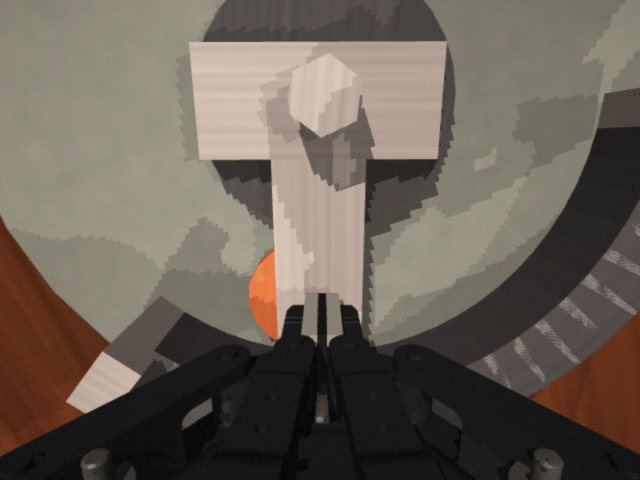

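View pics/scc.png

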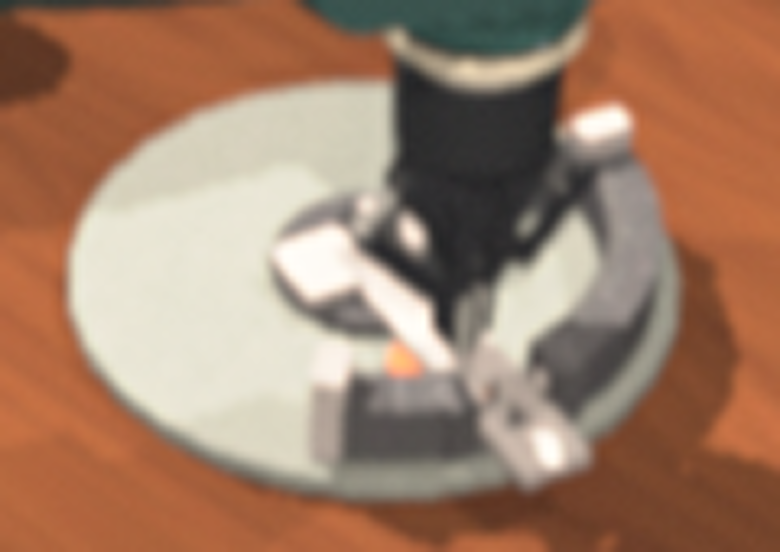

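In the side view the strap's end (530,480) sits lower than before (525,450), so it may have snapped down between readings. I'll feel for the flat-top height, where the TCP should be at about 0.039.

Emit:
{"method": "jog_arm", "body": {
  "series": [
    [[-1,0,0,0.1,0,0,0],[-1,0,0,0.1,0,0,0]]
  ]
}}

```text
t: 11.15
eef_pos: [0.5365, -0.0065, 0.0407]
tcp_rot: [0.812, 0.584, -0.0, -0.0]
ft_force: [-0.5, 0.5, -0.4]
opening: -0.002
```

Emit:
{"method": "jog_arm", "body": {
  "series": [
    [[-1,0,0,0.1,0,0,0],[-1,0,0,0.1,0,0,0]]
  ]
}}

```text
t: 11.32
eef_pos: [0.5365, -0.0065, 0.0396]
tcp_rot: [0.812, 0.584, -0.0, -0.0]
ft_force: [0.9, 0.2, 0.5]
opening: -0.0
```

Emit:
{"method": "jog_arm", "body": {
  "series": [
    [[-1,0,0,0.1,0,0,0],[-1,0,0,0.1,0,0,0]]
  ]
}}

```text
t: 11.48
eef_pos: [0.5367, -0.0066, 0.039]
tcp_rot: [0.812, 0.584, 0.0, 0.0]
ft_force: [-0.2, -0.1, 3.7]
opening: 0.006
```

Contact comes at TCP 0.039, which is the flat height (tip at 28 mm). One gentle extra press will confirm it has bottomed.

Emit:
{"method": "jog_arm", "body": {
  "series": [
    [[-1,0,0,0.05,0,0,0],[-1,0,0,0.05,0,0,0]]
  ]
}}

```text
t: 11.65
eef_pos: [0.5367, -0.0066, 0.039]
tcp_rot: [0.812, 0.584, 0.0, 0.0]
ft_force: [-4.7, -0.3, 9.0]
opening: 0.003
```

Emit:
{"method": "jog_arm", "body": {
  "series": [
    [[-1,0,0,0.1,0,0,0],[-1,0,0,0.1,0,0,0]]
  ]
}}

```text
t: 11.82
eef_pos: [0.5368, -0.0066, 0.0389]
tcp_rot: [0.812, 0.584, 0.0, 0.0]
ft_force: [-10.4, -0.0, 21.4]
opening: 0.002
```

It stops hard at 0.0389 under 21 N, so it has bottomed. Now lift away.

Emit:
{"method": "jog_arm", "body": {
  "series": [
    [[-1,0,0,-0.3,0,0,0],[-1,0,0,-1,0,0,0],[-1,0,0,-3,0,0,0],[-1,0,0,-6,0,0,0],[-1,0,0,-10,0,0,0],[-1,-4,0,-14,0,0,0],[-1,-7,0,-16,0,0,0],[-1,-7,0,-16,0,0,0]]
  ]
}}

```text
t: 12.48
eef_pos: [0.5143, -0.0757, 0.2025]
tcp_rot: [0.812, 0.583, 0.002, 0.002]
ft_force: [-0.1, -0.1, -0.1]
opening: -0.004
```

Emit:
{"method": "jog_arm", "body": {
  "series": [
    [[-1,0,0,0,0,0,0],[-1,0,0,0,0,0,0],[-1,0,0,0,0,0,0]]
  ]
}}

```text
t: 12.73
eef_pos: [0.514, -0.0722, 0.196]
tcp_rot: [0.812, 0.584, -0.0, -0.001]
ft_force: [-0.3, 0.4, -0.4]
opening: 0.001
```

```bash
python3 -c "
from h import *
goto([.5355,-.0065,.052],-1.9+np.pi)
shot('wrist','wd');f,c=shot('side','sd');shot('top','td')
cv2.imwrite('pics/sdc.png',cv2.resize(f['image'][180:265,285:405],(780,552),interpolation=cv2.INTER_CUBIC))"
```

```text
t 12.73 pos [ 0.514  -0.0722  0.196 ] F [-0.3  0.4 -0.4] op 0.00 shift [ 6.92 -0.03 14.4 ] rv [-0.002 -0.     0.005]
```

View pics/wd.png

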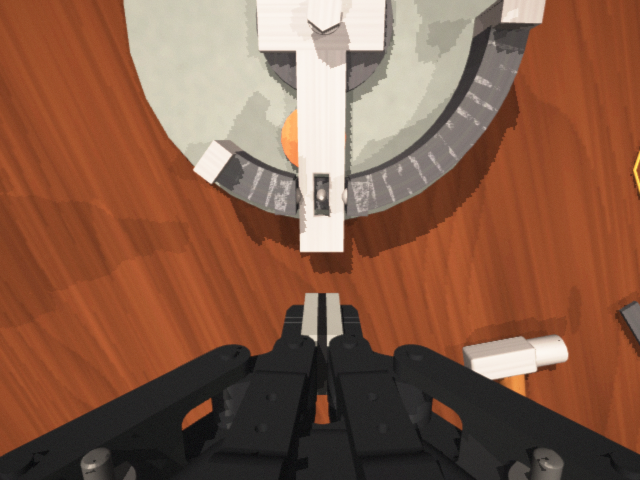

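View pics/sdc.png

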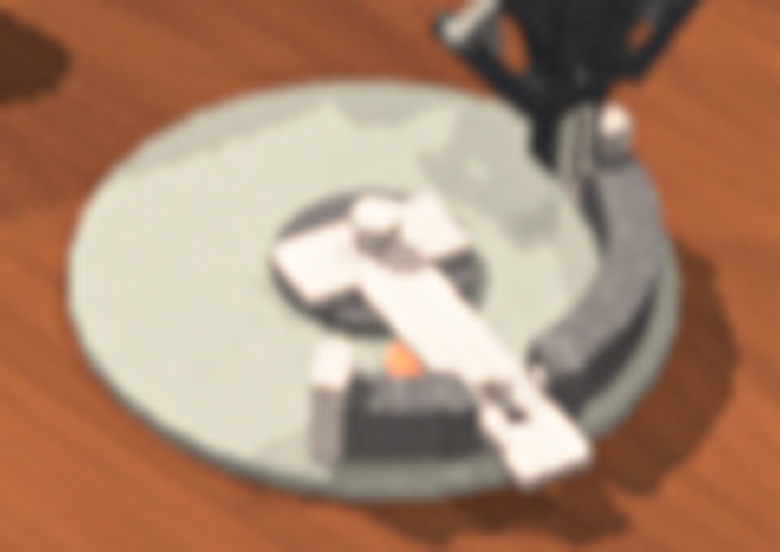

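View pics/td.png

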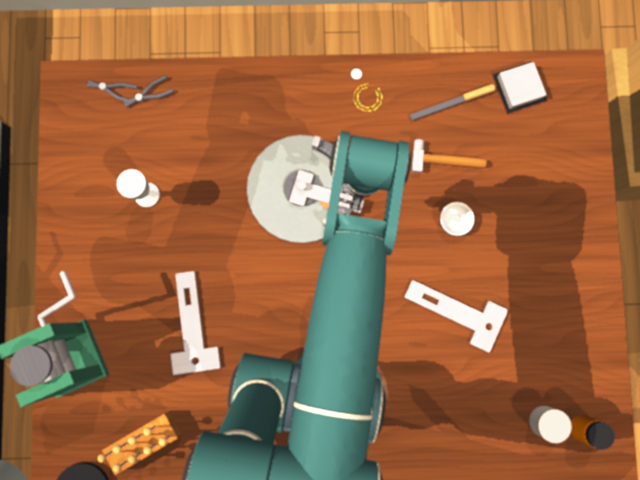

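The strap lies down in the gap with the noses visible above it at its sides (wrist view (297,196) and (346,196)). The goblet, hammer and dish sit at the same pixels as before. One height check by two views.

Run:
```python
from h import *
import pickle
for wn,sn,wp,sp in [("wd","sd",(300.5,251),(520,476)),("wd","sd",(344,250),(592,450)),("wd","sd",(321.5,191),(508,385))]:
    f,s=pickle.load(open(wn+".pkl","rb"));c1=cam(f,s);f2,s2=pickle.load(open(sn+".pkl","rb"));c2=cam(f2,s2)
    q=np.array([285+(sp[0]+.5)/6.5-.5,180+(sp[1]+.5)/6.494-.5])
    Pm=[c[0]@np.c_[c[1],c[2]] for c in (c1,c2)]
    X=cv2.triangulatePoints(Pm[0],Pm[1],np.array(wp,float).reshape(2,1),q.reshape(2,1)).ravel();X=X[:3]/X[3]
    print(X,np.round(proj(c1,X)-wp,1),np.round(proj(c2,X)-q,1))
# strap width/length by plane z=.028
f,s=pickle.load(open("wd.pkl","rb"));c=cam(f,s)
a,b,e,k=[ray(c,*p,.028) for p in [(300.5,251),(344,250),(322,251),(322,51)]]
print("width",np.linalg.norm(a-b),"arm len",np.linalg.norm(e-k),"dir",np.arctan2(*(e-k)[1::-1]))
```

```text
[ 0.49055588 -0.08367859  0.02845652] [0.2 0.1] [-0.  0.]
[ 0.52603365 -0.09552052  0.02807449] [1.7 0.9] [-0.3  0. ]
[ 0.52545515 -0.04387199  0.03556384] [4.  2.4] [-0.7  0. ]
width 0.03614441697777464 arm len 0.15043829404144854 dir -1.8945775055162837
```

Both end corners come out at z ≈ 28 mm, which is the value given for fully home. The measured width is 36.1 mm and the arm length 150 mm. The direction is -1.895, about 0.12 rad from the base's x axis. Handing in.

```bash
python3 -c "
from h import *
print(job_done()); s=state(); print(s['t'],s['ft_force'])"
```

```text
the job is handed in; nothing more can be done
None
the job is handed in; nothing more can be done
```

The strap is fully home and flat in the gap over the copper blank, still on its bolt, and the job was handed in at about 13 s of robot time. I swung it clockwise with the closed fingers against its free end until it dropped over the stud. Then I pressed it down over the blank and lifted the hand clear.

**Last checks:**
- **Height:** under the fingers it stopped hard at 28 mm under about 21 N. Both corners of the slotted end measured z ≈ 28 mm by two views, which is the height given for fully home.
- **Direction:** it lies about 0.12 to 0.15 rad from the base's x axis; the limit is 0.32.
- **Force:** the highest reading was about 24 N on the tool, but I only saw the force at the end of each move.
- **Other objects:** the goblet, hammer and dish showed no visible shift in the top view, compared by eye.
- **Hand:** clear at about 0.20 m height, with no force beyond sensor noise.

**Two disagreements:**
- **Snap past the catches:** I never saw the 6–20 N in a reading. It must have happened between readings; the later height checks show the strap down.
- **Stud:** two-view triangulation of it was poor, with about 4 pixels of error, so I did not use it.

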